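# Put the screwdriver away under the sliding till of the wooden paint box

## Task

Put the screwdriver away in the bottom of the wooden paint box, in the front well that the sliding till covers; the back well is full. Turn both wooden turn buttons fully clear of the lid, lift the lid by its front lip until it leans back on its stop, push the till all the way back towards the hinge, then lay the screwdriver flat on the floor of the uncovered front well (lower it in, do not drop it). Leave the box open like that, and do not disturb the filling knife, the paint tin or the jar.

Things in the scene. Friction and masses are not known exactly. Their poses are not given: they have to be found in the camera images.
- paint_box: Wooden paint box, fixed, hinge on the left, lip on the right as the robot sees it. Origin: centre of its underside; x towards its back (hinge), y towards the robot, z up. Walls 248 mm (x) by 208 mm (y); on top of both ends a rail 30 mm wide (y +-95 to +-125, z 66 to 88). Between them, flush with them, lies the lid (186 mm in y, 10 mm thick, underside at z 78). All z here are mm above the bench.
- lid_hinge (a point): Middle of the lid's hinge axis, at x 128, z 78 in the box frame; the axis runs along the box's y.
- lid_lip (a point): Middle of the front edge of the lid's lip, on its underside; moves with the lid, 275 mm from the hinge axis. The lip, 13 mm thick and as wide as the lid, overhangs the box's front wall by 23 mm (front edge at x -147 when shut) and is free underneath.
- lid (a joint): Lid angle, rad: 0 shut, 1.57 upright, 1.85 leaning back on its stop. The lid (0.35 kg) falls shut from below about 1.57 and falls back onto its stop from beyond it. It cannot open while a turn button reaches over it.
- button_near_pivot (a point): Pivot of the turn button on the rail nearer the robot, at its top (z 100), 18 mm outside the lid's edge, at x -30, y 111 in the box frame. The button is a wooden bar 74 x 14 mm, 10 mm thick (z 89 to 99), pivoted at its middle on a vertical screw; it stays where it is left.
- button_near (a joint): Angle of the near turn button, rad, anticlockwise from above positive: 0 straight across the rail (along the box's y, its inner half reaching 19 mm over the lid), +-1.57 in line with the rail, clear of the lid (clear from about +-1.28). Turns either way.
- button_far_pivot (a point): Pivot of the turn button on the rail farther from the robot, at x -30, y -111 in the box frame; otherwise the same.
- button_far (a joint): Angle of the far turn button, read in the same way as the near one.
- till (a joint): Travel of the till, m: 0 at the front (covers the front well), 0.125 fully back under the hinge (front well open). The till is an open wooden tray under the lid, 105 mm (x) by 186 mm (y), that slides along the box's x on runners; underside at z 40.5, walls 26 mm high, 6 mm thick.
- till_handle (a point): Top middle (z 75.5) of the till's partition; moves with the till. The partition, 8 mm thick, runs along the box's y and is raised over its middle 90 mm. In front of it (box -x) is an empty compartment 48 mm wide in x, floor at z 44.5; the one behind it, 36 mm wide, holds a stub brush.
- front_well (a point): Middle of the front well's floor, z 8. The well is 125 mm in x (x -115 to 10 in the box frame) and 190 mm in y (182 mm between the till's runners at z 34 to 40); a 6 mm wall up to z 36 parts it from the back well, which holds a roll of tape and a paint tube.
- screwdriver: Short screwdriver, 144 mm long, 18 mm wide, 15 mm high, lying on the bench to the left or the right of the box. Origin: underside, mid-length. It lies along its y axis: handle (16 mm wide, 14 mm high) from y -3 to 72, round shaft 6 mm thick from there to y -72.
- filling_knife: Filling knife (scraper) lying on the bench on the other side of the box, 175 mm long along its y axis (handle at +y), blade 64 mm wide, 24 mm high. Origin: underside, middle. Stays where it is.
- primer_tin: Paint tin, 77 mm in diameter and high, standing nearer the robot than the box, to the right. Origin: centre of its underside. Stays where it is.
- lidded_jar: Glass jar with a screw lid, 68 mm in diameter, 101 mm high, standing nearer the robot than the box, to the left. Origin: centre of its underside. Stays where it is.

How it is judged:
On the way, in this order (a step that is already met when the one before it is completed fails the run):
1. both turn buttons are turned clear of the lid ((value of joint button_near above 1.28 rad or value of joint button_near below -1.28 rad) and (value of joint button_far above 1.28 rad or value of joint button_far below -1.28 rad)), for 0.1 s.
2. the lid leans back on its stop (value of joint lid above 1.8 rad), for 0.3 s.
3. the till is pushed fully back (value of joint till above 0.115 m), for 0.1 s.
4. the screwdriver, still held, is lowered to within 25 mm of the floor of the front well (x of screwdriver in the frame of paint_box between -0.113 and 0.008 m and y of screwdriver in the frame of paint_box between -0.05 and 0.05 m and angle between screwdriver's own y axis and vertical between 1.35 and 1.79 rad and z of screwdriver in the frame of paint_box below 0.033 m and contact force between the fingers and screwdriver above 0.3 N), for 0.05 s.
At the end, for the whole second after the job is handed in: Both turn buttons clear of the lid (over 1.28 rad from straight across), lid on its stop (over 1.80 rad), till fully back (over 0.115 m), screwdriver at rest, flat on the floor of the front well (within 10 mm of floor height, 50 mm of the well's middle in y, inside its walls, level within 0.2 rad) (all of step 1 and value of joint lid above 1.8 rad and value of joint till above 0.115 m and x of screwdriver in the frame of paint_box between -0.113 and 0.008 m and y of screwdriver in the frame of paint_box between -0.05 and 0.05 m and angle between screwdriver's own y axis and vertical between 1.35 and 1.79 rad and z of screwdriver in the frame of paint_box below 0.018 m and linear speed of screwdriver below 0.02 m/s); the robot touches nothing.
It fails at once if the filling knife is moved by more than 30 mm or tipped (distance of filling_knife from where it was at the start of the episode above 0.03 m or angle between filling_knife's own z axis and vertical above 0.35 rad).
It fails at once if the primer tin is moved by more than 30 mm or tipped (distance of primer_tin from where it was at the start of the episode above 0.03 m or angle between primer_tin's own z axis and vertical above 0.35 rad).
It fails at once if the lidded jar is moved by more than 30 mm or tipped (distance of lidded_jar from where it was at the start of the episode above 0.03 m or angle between lidded_jar's own z axis and vertical above 0.35 rad).
It also fails if it takes over 72 s, if anything falls off the work surface, if the arm or the gripper's body presses on something with over 40 N, if the wrist force passes 120 N, or if a joint passes its speed limit or range.

## Robot

A 6-joint arm with a two-finger parallel gripper is mounted at the origin on the work surface; the furniture and walls round the work are solid. World frame = base frame: x ahead of the robot, y to its left, z up, the work surface at z = 0. Lengths are in m, angles in rad, forces in N, time in s.
With the tool pointing down it reaches from about 0.25 to 0.725 m from the base axis. Payload 4 kg.
Tool frame: the origin (TCP) lies at the very end of the fingers, on their centre line; the grasp point (between the pads) lies 19 mm behind it; z points along the fingers, y is the line along which they close (so a half turn about z gives the same grasp; the last joint's range is limited). The gripper opens to 85 mm and grips with 20 to 120 N. Pads are 22 mm wide; open, the fingers measure 114 mm over their backs; the gripper's body (76 mm by 85 mm) begins 54 mm behind the grasp point. The pads swing forward as they close: fully open they stand 13 mm farther back than shut.
Start: joints at [-1.123, 0.241, 0.005, 1.335, 0, 1.571], TCP at [0.216, -0.451, 0.231] pointing down, gripper open.
Joint ranges: [-2.72, 2.72], [-1.05, 1.87], [-1.09, 1.28], [-1.99, 2.15], [-1.42, 1.44], [-3.14, 3.14]. Speed limits (rad/s): [2.79, 2.79, 3.14, 3.14, 3.14, 3.14].

## Interface

Orientations are given as a unit quaternion [x, y, z, w].
In Python, from workcell import monitor, viewer, job gives the robot as it stands.
- The arm moves only by the tool arm_command, never from a script. Its argument "increments" is a list of rows, each an object of numbers: "dx", "dy", "dz": the shift along the tool's x, y, z in cm; "wx", "wy", "wz": the turn, a rotation vector about the tool's x, y, z in rad; "grip": the finger opening in cm, from 0 to 8.54. In form: [{"dx": .., "dy": .., "dz": .., "wx": .., "wy": .., "wz": .., "grip": ..}, ...]. A call has 1 to 10 rows; each row is the pose to reach, as a shift and turn from the pose commanded when the call began, along the tool's axes at that moment; what a row does not reach only later rows make up. A row lasts 1/10 s, in which the tool goes at most 50 mm and 8.59 degrees, less where a joint would pass 70% of its speed; a pose out of reach is approached as far as the arm can. A call with a gripper value outside its range is refused whole. The fingers move at their own pace and stop on an object; the grip force is fixed at half the most. Time passes only in rows, so rows that repeat a pose let the fingers close. It gives the time, the measured TCP pose, the force, the opening and the grip force at its end, in the units of the state.
- monitor.get_obs(): the state, without advancing time (a new reading comes with each control period).
- viewer.camera(name): name is "side" or "top"; returns (picture, depth): 420x560x3 uint8, red, green, blue; 420x560 float32, m along the optical axis (not along the pixel's ray), 0 where there is no reading.
- viewer.get_calibration(name): a dict with "fovy" (degrees; the focal length in pixels is half the picture's height over the tangent of half this angle, whatever the lens; pixels are square), "cx", "cy" (the principal point, pixels), "view" (4x4, takes a point from world to camera coordinates). Camera axes: x right, y up, looking along -z (the intrinsics and any distortion apply to the point x, -y, -z); pixel columns grow to the right and rows downward; lengths in m; the calibration is good to about 2 mm. A picture is of the moment at which its call begins. get_calibration takes no time and is no camera call.
- job.job_done(): hands the job in; it is judged then, once.
The state is a dict: "clock": time; "joint_pos": joint angles; "joint_vel": joint speeds; "tau": joint torques, N m; "eef_pos": TCP position; "tool_rot": TCP orientation; "ft_force": force on the tool from outside, world axes, zero at the start; "ft_torque": the same for the moment, N m; "grip_width": finger opening in m; "grasp_force": force on a finger pad.
Only numpy, scipy, OpenCV 4.12 (cv2) and the standard library are available. Lean on these libraries where they do the work, as an engineer would, in place of code of your own. Each camera call takes 0.05 s, during which the arm holds its last target. There are 200 camera calls.

## Working session

There is one attempt and no reset: what is moved stays moved. The work goes in short steps, Python scripts to look and compute and a tool call to move; the robot and the scene stay as the last step left them, time stands still between calls to the robot, and variables do not carry over. Pictures are saved under pics/ and viewed, at most 10 in all, crops included, and the job is handed in when it is done.

Besides the shell and the picture viewer there is one more tool, called after "Request:" as name(argument=value, ...), one argument or row to a line, values as JSON. arm_command: Moves the arm, as the interface text tells. Its arguments: {"type":"object","properties":{"increments":{"type":"array","items":{"type":"object","properties":{"dx":{"type":"number"},"dy":{"type":"number"},"dz":{"type":"number"},"wx":{"type":"number"},"wy":{"type":"number"},"wz":{"type":"number"},"grip":{"type":"number"}}}}},"required":["increments"]}

```bash
mkdir -p pics; ls; python3 - <<'E'
from workcell import monitor, viewer
import cv2,numpy as np
for n in ("top","side"):
    p,d=viewer.camera(n); cv2.imwrite(f"pics/{n}0.png",cv2.resize(p[...,::-1],(784,588),interpolation=cv2.INTER_CUBIC)); np.savez(f"{n}0.npz",p=p,d=d)
    c=viewer.get_calibration(n); print(n,{k:(np.round(v,4).tolist() if k=="view" else v) for k,v in c.items()})
print(monitor.get_obs())
E
```

```text
pics
top {'fovy': 54.75628371637764, 'cx': 279.18399168916983, 'cy': 213.06959620576552, 'view': [[0.0039, -0.9997, 0.0247, -0.0231], [0.9986, 0.0051, 0.052, -0.5171], [-0.0521, 0.0245, 0.9983, -1.287], [0.0, 0.0, 0.0, 1.0]]}
side {'fovy': 50.61144292318871, 'cx': 286.47647777561514, 'cy': 211.08905142402674, 'view': [[-0.9987, 0.0503, 0.0028, 0.4973], [-0.0229, -0.5041, 0.8633, -0.0685], [0.0448, 0.8622, 0.5046, -1.2867], [0.0, 0.0, 0.0, 1.0]]}
{'clock': 0.1, 'joint_pos': array([-1.12298038e+00,  2.41348556e-01,  3.85060929e-03,  1.33523461e+00,
        5.30197333e-06,  1.57078785e+00]), 'joint_vel': array([-6.76087528e-04, -1.37333128e-03,  4.34177888e-03, -1.25670884e-03,
        8.81820595e-04, -7.63731316e-05]), 'tau': array([-3.94089257e-04, -3.73137152e+01,  2.53009486e+01,  1.08343354e-02,
       -1.16216206e-04,  3.79737308e-08]), 'eef_pos': array([ 0.21624754, -0.4501704 ,  0.23049337]), 'tool_rot': array([ 9.75035766e-01,  2.22045754e-01, -2.12373329e-04, -9.44538573e-04]), 'ft_force': array([ 0.42913425,  0.31839756, -1.01788808]), 'ft_torque': array([ 0.03141862,  0.00104217, -0.01113891]), 'grasp_force': 0.0, 'grip_width': 0.0856831437924231}
```

View pics/top0.png

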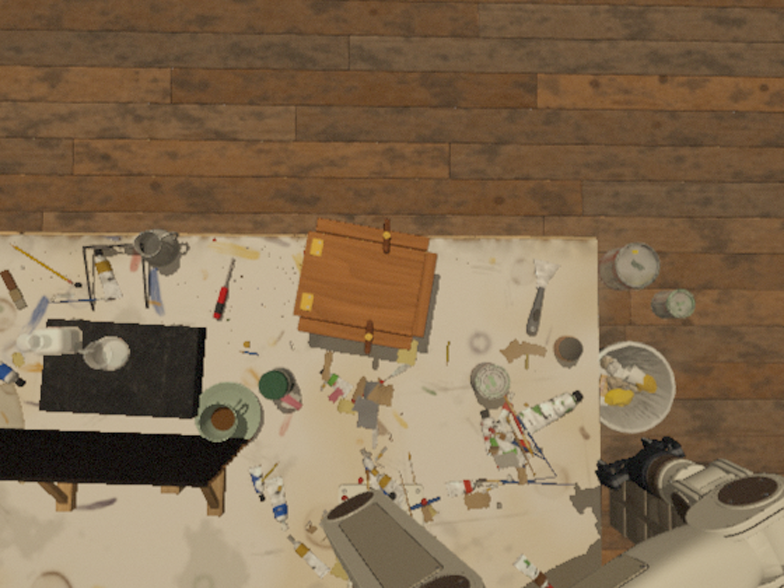

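View pics/side0.png

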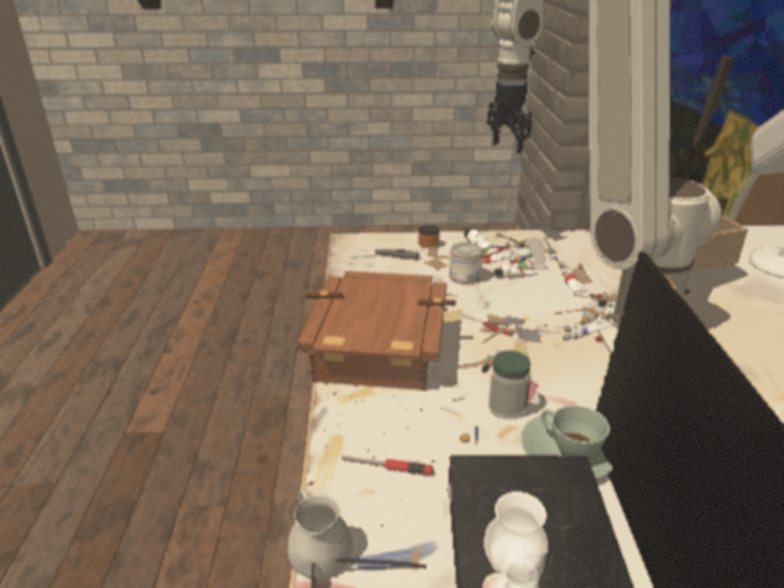

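The top view shows the box (about (300–435, 220–350)), the near button pivot at (369,336), the far one at (387,235) and the screwdriver left of the box from (233,262) to (218,317). The side view shows the same things, with the jar at (510,385) and the tin at (466,262). I'll enlarge the crops to get accurate pixels.

```bash
cat > h.py <<'E'
import numpy as np,cv2
from workcell import viewer
from scipy.spatial.transform import Rotation as R
def cam(n):
    c=viewer.get_calibration(n); return c,210/np.tan(np.radians(c["fovy"])/2)
def ray(n,u,v):
    c,f=cam(n); V=np.array(c["view"]); d=V[:3,:3].T@np.array([(u-c["cx"])/f,-(v-c["cy"])/f,-1]); o=-V[:3,:3].T@V[:3,3]; return o,d
def atz(n,u,v,z):
    o,d=ray(n,u,v); return o+d*(z-o[2])/d[2]
def atd(n,u,v,D):
    o,d=ray(n,u,v); return o+d*D
def tri(a,b):
    (o,d),(p,e)=ray("top",*a),ray("side",*b)
    t=np.linalg.lstsq(np.c_[d,-e],p-o,rcond=None)[0]; P,Q=o+d*t[0],p+e*t[1]; return (P+Q)/2,np.linalg.norm(P-Q)
E
python3 - <<'E'
import numpy as np,cv2
t=np.load("top0.npz")["p"][150:260,140:330,::-1]; s=np.load("side0.npz")["p"][185:350,205:400,::-1]
cv2.imwrite("pics/tc.png",cv2.resize(t,None,fx=4,fy=4,interpolation=cv2.INTER_CUBIC))
cv2.imwrite("pics/sc.png",cv2.resize(s,None,fx=3.6,fy=3.6,interpolation=cv2.INTER_CUBIC))
E
```

```text
(no output)
```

View pics/tc.png

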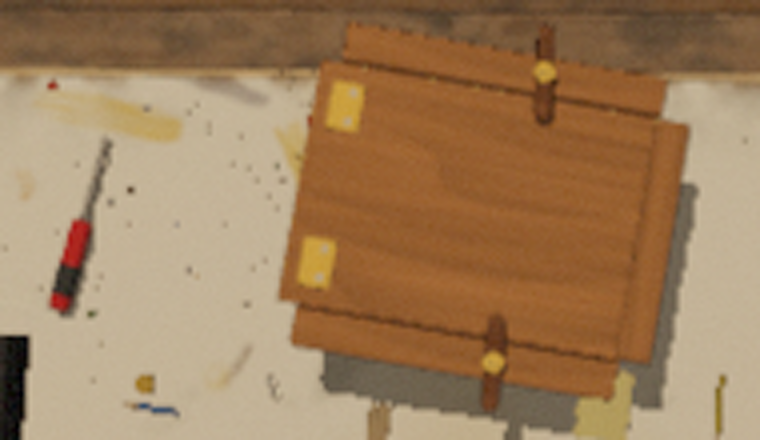

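View pics/sc.png

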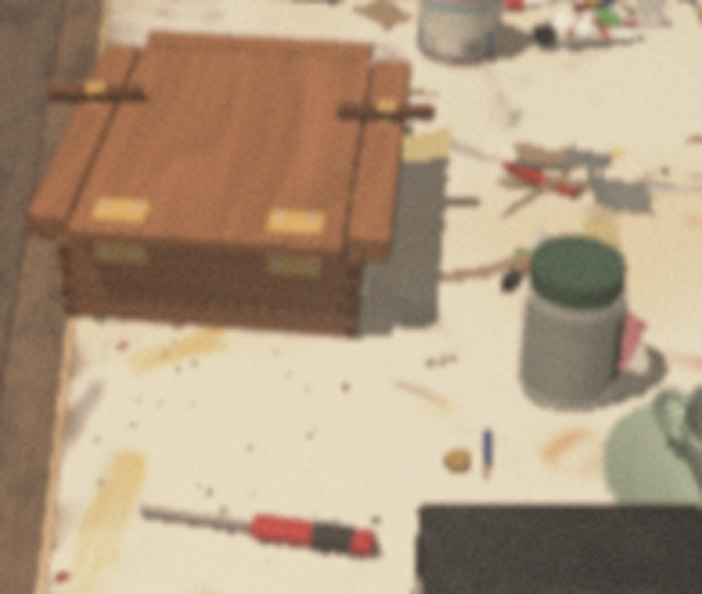

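The crops show the pivots at (544,72) and (494,362) in the top crop, and at (97,88) and (388,105) in the side crop. The screwdriver runs (108,140)–(60,308) in the top crop and (145,512)–(377,545) in the side crop.

```bash
python3 - <<'E'
from h import *
np.set_printoptions(precision=4,suppress=True)
T=lambda u,v:(140+(u+.5)/4-.5,150+(v+.5)/4-.5); S=lambda u,v:(205+(u+.5)/3.6-.5,185+(v+.5)/3.6-.5)
td=np.load("top0.npz")["d"]
pts=dict(far=((544,72),(97,88)),near=((494,362),(388,105)),hf=((323,62),(72,235)),hn=((281,298),(345,250)),lf=((688,125),(150,33)),ln=((649,361),(373,45)),tip=((108,140),(145,512)),end=((60,308),(377,543)),hs=((80,220),(252,524)))
r={}
for k,(a,b) in pts.items():
    P,e=tri(T(*a),S(*b)); u,v=T(*a); r[k]=P
    z={'far':.1,'near':.1,'tip':.008,'end':.008,'hs':.008}.get(k,.088)
    print(k,P,"gap %.4f"%e,"plane",atz("top",u,v,z),"depth",atd("top",u,v,td[round(v),round(u)]))
for k,a in dict(nb1=(496,318),nb2=(490,408),fb1=(544,27),fb2=(544,121)).items(): print(k,atz("top",*T(*a),.099))
for k,a in dict(jar=(275,383),tin=(490,381)).items():
    u,v=a[0]/1.4,a[1]/1.4; D=td[round(v),round(u)]; print(k,atd("top",u,v,D))
for k,a in dict(k1=(546,262),k2=(531,332)).items(): print(k,atz("top",a[0]/1.4,a[1]/1.4,.01))
print(atz("top",300,60,0),"edge",atz("top",300,236/1.4,0))
E
```

```text
far [ 0.649  -0.0075  0.0986] gap 0.0017 plane [ 0.6497 -0.0074  0.1   ] depth [ 0.6502 -0.0075  0.097 ]
near [0.4308 0.029  0.0992] gap 0.0017 plane [0.4317 0.0289 0.1   ] depth [0.4317 0.0289 0.1012]
hf [0.6578 0.1607 0.0816] gap 0.0025 plane [0.658  0.1599 0.088 ] depth [ 0.8025  0.2631 -0.7604]
hn [0.4767 0.1901 0.0843] gap 0.0047 plane [0.479  0.1894 0.088 ] depth [0.479  0.1896 0.0862]
lf [ 0.6119 -0.1175  0.0863] gap 0.0006 plane [ 0.6119 -0.1174  0.088 ] depth [ 0.6232 -0.1263  0.003 ]
ln [ 0.4313 -0.0878  0.0868] gap 0.0026 plane [ 0.4327 -0.0878  0.088 ] depth [ 0.4326 -0.088   0.0862]
tip [0.6065 0.3419 0.0045] gap 0.0021 plane [0.6071 0.341  0.008 ] depth [0.6069 0.3406 0.0095]
end [0.4704 0.3768 0.008 ] gap 0.0035 plane [0.4721 0.3766 0.008 ] depth [0.472  0.3751 0.0134]
hs [0.5419 0.3613 0.011 ] gap 0.0010 plane [0.5426 0.3621 0.008 ] depth [0.5425 0.3617 0.0094]
nb1 [0.4645 0.0276 0.099 ]
nb2 [0.3975 0.0317 0.099 ]
fb1 [ 0.6841 -0.0073  0.099 ]
fb2 [ 0.6127 -0.0076  0.099 ]
jar [0.3328 0.2244 0.1053]
tin [ 0.3345 -0.2367  0.0706]
k1 [ 0.6036 -0.3808  0.01  ]
k2 [ 0.4413 -0.3443  0.01  ]
[ 1.0258 -0.0881  0.    ] edge [ 0.6637 -0.0886  0.    ]
```

```bash
cat >> h.py <<'E'
from workcell import monitor
O=np.array([.5453,.0403,0]); BX=np.array([.1647,.9864,0]); BY=np.array([-.9864,.1647,0])
def box(x,y,z): return O+BX*x/1e3+BY*y/1e3+[0,0,z/1e3]
def go(p,ya,tilt=0):
    """ya: azimuth of tool y; tilt: rad, tool z leaning from down towards the side 'y cross down' """
    y=np.array([np.cos(ya),np.sin(ya),0]); h=np.cross([0,0,1],y)  # h = left of y
    z=np.array([0,0,-np.cos(tilt)])+h*np.sin(tilt); M=np.c_[np.cross(y,z),y,z]
    o=monitor.get_obs(); C=R.from_quat(o["tool_rot"])
    d=C.inv().apply(np.array(p)-o["eef_pos"])*100; w=(C.inv()*R.from_matrix(M)).as_rotvec()
    print("t",round(o["clock"],2),"at",o["eef_pos"].round(4),"d",d.round(2),"w",w.round(3),"q",o["joint_pos"].round(2),"F",o["ft_force"].round(1),"grip",round(o["grip_width"],4))
E
python3 -c "
from h import *
go([.431,.0288,.14],1.51); go([.4315,.0288,.0905],1.51)"
```

```text
t 0.1 at [ 0.2162 -0.4502  0.2305] d [ 40.1  -33.86   9.12] w [-1.000e-03 -3.000e-03 -2.633e+00] q [-1.12  0.24  0.    1.34  0.    1.57] F [ 0.4  0.3 -1. ] grip 0.0857
t 0.1 at [ 0.2162 -0.4502  0.2305] d [ 40.14 -33.83  14.07] w [-1.000e-03 -3.000e-03 -2.633e+00] q [-1.12  0.24  0.    1.34  0.    1.57] F [ 0.4  0.3 -1. ] grip 0.0857
```

Request:
arm_command(
  increments=[
    {"dx": 40.1, "dy": -33.9, "dz": 6, "wz": -2.63, "grip": 2.2},
    {"dx": 40.1, "dy": -33.9, "dz": 6, "wz": -2.63, "grip": 2.2},
    {"dx": 40.1, "dy": -33.9, "dz": 6, "wz": -2.63, "grip": 2.2},
    {"dx": 40.1, "dy": -33.9, "dz": 6, "wz": -2.63, "grip": 2.2},
    {"dx": 40.1, "dy": -33.9, "dz": 6, "wz": -2.63, "grip": 2.2},
    {"dx": 40.1, "dy": -33.9, "dz": 6, "wz": -2.63, "grip": 2.2},
    {"dx": 40.1, "dy": -33.9, "dz": 6, "wz": -2.63, "grip": 2.2},
    {"dx": 40.1, "dy": -33.9, "dz": 6, "wz": -2.63, "grip": 2.2},
    {"dx": 40.1, "dy": -33.9, "dz": 6, "wz": -2.63, "grip": 2.2},
    {"dx": 40.1, "dy": -33.9, "dz": 6, "wz": -2.63, "grip": 2.2},
  ],
)

```text
validation failed for argument at $.in...
```

```bash
python3 -c "
from h import *
go([.4315,.0288,.13],1.51)"
```

```text
t 0.1 at [ 0.2162 -0.4502  0.2305] d [ 40.14 -33.83  10.12] w [-1.000e-03 -3.000e-03 -2.633e+00] q [-1.12  0.24  0.    1.34  0.    1.57] F [ 0.4  0.3 -1. ] grip 0.0857
```

Request:
arm_command(
  increments=[
    {"dx": 40.1, "dy": -33.9, "dz": 6, "wx": 0, "wy": 0, "wz": -2.63, "grip": 2.2},
  ],
)

```text
clock: 0.2
eef_pos: [0.2362, -0.4089, 0.2252]
tool_rot: [0.956, 0.293, -0.0, 0.001]
ft_force: [1.6, 0.3, -0.5]
grip_width: 0.073
grasp_force: 0.0
```

```bash
python3 -c "
from h import *
go([.4315,.0288,.16],1.51)"
```

```text
t 0.2 at [ 0.2362 -0.4089  0.2252] d [ 40.72 -25.29   6.4 ] w [-1.000e-03  4.000e-03 -2.485e+00] q [-1.05  0.19 -0.08  1.3  -0.    1.5 ] F [ 1.6  0.3 -0.5] grip 0.073
```

Request:
arm_command(
  increments=[
    {"dx": 40.7, "dy": -25.3, "dz": 6.4, "wx": 0, "wy": 0, "wz": -2.48, "grip": 2.2},
    {"dx": 40.7, "dy": -25.3, "dz": 6.4, "wx": 0, "wy": 0, "wz": -2.48, "grip": 2.2},
    {"dx": 40.7, "dy": -25.3, "dz": 6.4, "wx": 0, "wy": 0, "wz": -2.48, "grip": 2.2},
    {"dx": 40.7, "dy": -25.3, "dz": 6.4, "wx": 0, "wy": 0, "wz": -2.48, "grip": 2.2},
    {"dx": 40.7, "dy": -25.3, "dz": 6.4, "wx": 0, "wy": 0, "wz": -2.48, "grip": 2.2},
    {"dx": 40.7, "dy": -25.3, "dz": 6.4, "wx": 0, "wy": 0, "wz": -2.48, "grip": 2.2},
    {"dx": 40.7, "dy": -25.3, "dz": 6.4, "wx": 0, "wy": 0, "wz": -2.48, "grip": 2.2},
    {"dx": 40.7, "dy": -25.3, "dz": 6.4, "wx": 0, "wy": 0, "wz": -2.48, "grip": 2.2},
    {"dx": 40.7, "dy": -25.3, "dz": 6.4, "wx": 0, "wy": 0, "wz": -2.48, "grip": 2.2},
    {"dx": 40.7, "dy": -25.3, "dz": 6.4, "wx": 0, "wy": 0, "wz": -2.48, "grip": 2.2},
  ],
)

```text
clock: 1.2
eef_pos: [0.4312, 0.0357, 0.161]
tool_rot: [0.495, 0.869, 0.0, -0.0]
ft_force: [-0.6, -0.7, 0.2]
grip_width: 0.0222
grasp_force: 0.0
```

```bash
python3 -c "
from h import *
go([.4315,.0288,.12],1.51)"
```

```text
t 1.2 at [0.4312 0.0357 0.161 ] d [-0.61 -0.33  4.1 ] w [ 0.    -0.001 -0.974] q [ 0.08  0.16 -0.29  1.12  0.    1.12] F [-0.6 -0.7  0.2] grip 0.0222
```

Request:
arm_command(
  increments=[
    {"dx": -0.6, "dy": -0.3, "dz": 4.1, "wx": 0, "wy": 0, "wz": -0.97, "grip": 2.2},
    {"dx": -0.6, "dy": -0.3, "dz": 4.1, "wx": 0, "wy": 0, "wz": -0.97, "grip": 2.2},
    {"dx": -0.6, "dy": -0.3, "dz": 4.1, "wx": 0, "wy": 0, "wz": -0.97, "grip": 2.2},
    {"dx": -0.6, "dy": -0.3, "dz": 4.1, "wx": 0, "wy": 0, "wz": -0.97, "grip": 2.2},
    {"dx": -0.6, "dy": -0.3, "dz": 4.1, "wx": 0, "wy": 0, "wz": -0.97, "grip": 2.2},
    {"dx": -0.6, "dy": -0.3, "dz": 4.1, "wx": 0, "wy": 0, "wz": -0.97, "grip": 2.2},
    {"dx": -0.6, "dy": -0.3, "dz": 4.1, "wx": 0, "wy": 0, "wz": -0.97, "grip": 2.2},
    {"dx": -0.6, "dy": -0.3, "dz": 4.1, "wx": 0, "wy": 0, "wz": -0.97, "grip": 2.2},
  ],
)

```text
clock: 2.0
eef_pos: [0.4309, 0.0261, 0.1203]
tool_rot: [0.037, 0.999, -0.0, -0.0]
ft_force: [0.1, -0.3, -1.4]
grip_width: 0.0219
grasp_force: 0.0
```

```bash
python3 -c "
from h import *
go([.4315,.0288,.0915],1.51)"
```

```text
t 2.0 at [0.4309 0.0261 0.1203] d [-0.05  0.27  2.88] w [-0.    -0.001 -0.013] q [ 0.06  0.19 -0.36  1.02 -0.    0.13] F [ 0.1 -0.3 -1.4] grip 0.0219
```

Request:
arm_command(
  increments=[
    {"dx": 0, "dy": 0.27, "dz": 0.5, "wx": 0, "wy": 0, "wz": 0, "grip": 2.2},
    {"dx": 0, "dy": 0.27, "dz": 1.7, "wx": 0, "wy": 0, "wz": 0, "grip": 2.2},
    {"dx": 0, "dy": 0.27, "dz": 2.9, "wx": 0, "wy": 0, "wz": 0, "grip": 2.2},
    {"dx": 0, "dy": 0.27, "dz": 2.9, "wx": 0, "wy": 0, "wz": 0, "grip": 1.7},
    {"dx": 0, "dy": 0.27, "dz": 2.9, "wx": 0, "wy": 0, "wz": 0, "grip": 1.7},
  ],
)

```text
clock: 2.5
eef_pos: [0.4311, 0.0289, 0.0914]
tool_rot: [0.037, 0.999, -0.0, -0.001]
ft_force: [0.5, 0.5, -0.0]
grip_width: 0.0167
grasp_force: 0.0
```

```bash
python3 -c "
from h import *
go([.4315,.0288,.0915],-.166)"
```

```text
t 2.5 at [0.4311 0.0289 0.0914] d [-0.04 -0.01 -0.01] w [-1.000e-03 -1.000e-03  1.662e+00] q [ 0.07  0.23 -0.4   0.94  0.    0.14] F [ 0.5  0.5 -0. ] grip 0.0167
```

Request:
arm_command(
  increments=[
    {"dx": 0, "dy": 0, "dz": 0, "wx": 0, "wy": 0, "wz": 0.15, "grip": 1.7},
    {"dx": 0, "dy": 0, "dz": 0, "wx": 0, "wy": 0, "wz": 0.3, "grip": 1.7},
    {"dx": 0, "dy": 0, "dz": 0, "wx": 0, "wy": 0, "wz": 0.45, "grip": 1.7},
    {"dx": 0, "dy": 0, "dz": 0, "wx": 0, "wy": 0, "wz": 0.6, "grip": 1.7},
    {"dx": 0, "dy": 0, "dz": 0, "wx": 0, "wy": 0, "wz": 0.75, "grip": 1.7},
    {"dx": 0, "dy": 0, "dz": 0, "wx": 0, "wy": 0, "wz": 0.9, "grip": 1.7},
    {"dx": 0, "dy": 0, "dz": 0, "wx": 0, "wy": 0, "wz": 1.05, "grip": 1.7},
    {"dx": 0, "dy": 0, "dz": 0, "wx": 0, "wy": 0, "wz": 1.2, "grip": 1.7},
    {"dx": 0, "dy": 0, "dz": 0, "wx": 0, "wy": 0, "wz": 1.35, "grip": 1.7},
    {"dx": 0, "dy": 0, "dz": 0, "wx": 0, "wy": 0, "wz": 1.5, "grip": 1.7},
  ],
)

```text
clock: 3.5
eef_pos: [0.4313, 0.0285, 0.092]
tool_rot: [0.711, 0.704, -0.0, 0.0]
ft_force: [-1.5, -1.8, -0.3]
grip_width: 0.0167
grasp_force: 1.1
```

```bash
python3 -c "
from h import *
go([.4315,.0288,.0915],-.166)"
```

```text
t 3.5 at [0.4313 0.0285 0.092 ] d [0.03 0.02 0.05] w [-0.     0.001  0.156] q [ 0.07  0.23 -0.4   0.94 -0.    1.65] F [-1.5 -1.8 -0.3] grip 0.0167
```

Finish the turn, close to square the bar, open and lift.

Request:
arm_command(
  increments=[
    {"dx": 0, "dy": 0, "dz": 0, "wx": 0, "wy": 0, "wz": 0.15, "grip": 1.7},
    {"dx": 0, "dy": 0, "dz": 0, "wx": 0, "wy": 0, "wz": 0.22, "grip": 1.7},
    {"dx": 0, "dy": 0, "dz": 0, "wx": 0, "wy": 0, "wz": 0.22, "grip": 1.7},
    {"dx": 0, "dy": 0, "dz": 0, "wx": 0, "wy": 0, "wz": 0.17, "grip": 2.4},
    {"dx": 0, "dy": 0, "dz": 0, "wx": 0, "wy": 0, "wz": 0.17, "grip": 2.4},
    {"dx": 0, "dy": 0, "dz": -2, "wx": 0, "wy": 0, "wz": 0.17, "grip": 2.4},
    {"dx": 0, "dy": 0, "dz": -5, "wx": 0, "wy": 0, "wz": 0.17, "grip": 2.4},
    {"dx": 0, "dy": 0, "dz": -5, "wx": 0, "wy": 0, "wz": 0.17, "grip": 2.4},
  ],
)

```text
clock: 4.3
eef_pos: [0.4347, 0.0291, 0.1454]
tool_rot: [0.766, 0.643, 0.003, 0.002]
ft_force: [0.8, -0.2, -0.3]
grip_width: 0.0239
grasp_force: 0.0
```

```bash
python3 -c "
from h import *
go([.6493,-.0075,.13],1.57)"
```

```text
t 4.3 at [0.4347 0.0291 0.1454] d [ 0.08 21.76  1.71] w [ 0.008  0.005 -1.743] q [ 0.07  0.17 -0.32  1.07  0.    1.81] F [ 0.8 -0.2 -0.3] grip 0.0239
```

Request:
arm_command(
  increments=[
    {"dx": 0.1, "dy": 21.6, "dz": 1.7, "wx": 0, "wy": 0, "wz": -1.74, "grip": 2.4},
    {"dx": 0.1, "dy": 21.6, "dz": 1.7, "wx": 0, "wy": 0, "wz": -1.74, "grip": 2.4},
    {"dx": 0.1, "dy": 21.6, "dz": 1.7, "wx": 0, "wy": 0, "wz": -1.74, "grip": 2.4},
    {"dx": 0.1, "dy": 21.6, "dz": 1.7, "wx": 0, "wy": 0, "wz": -1.74, "grip": 2.4},
    {"dx": 0.1, "dy": 21.6, "dz": 1.7, "wx": 0, "wy": 0, "wz": -1.74, "grip": 2.4},
    {"dx": 0.1, "dy": 21.6, "dz": 1.7, "wx": 0, "wy": 0, "wz": -1.74, "grip": 2.4},
    {"dx": 0.1, "dy": 21.6, "dz": 1.7, "wx": 0, "wy": 0, "wz": -1.74, "grip": 2.4},
    {"dx": 0.1, "dy": 21.6, "dz": 1.7, "wx": 0, "wy": 0, "wz": -1.74, "grip": 2.4},
    {"dx": 0.1, "dy": 21.6, "dz": 1.7, "wx": 0, "wy": 0, "wz": -1.74, "grip": 2.4},
    {"dx": 0.1, "dy": 21.6, "dz": 1.7, "wx": 0, "wy": 0, "wz": -1.74, "grip": 2.4},
  ],
)

```text
clock: 5.3
eef_pos: [0.6444, -0.0073, 0.1239]
tool_rot: [0.119, 0.993, 0.0, -0.0]
ft_force: [0.2, 0.7, 0.4]
grip_width: 0.024
grasp_force: 0.0
```

```bash
python3 -c "
from h import *
go([.6493,-.0075,.13],1.57)"
```

```text
t 5.3 at [ 0.6444 -0.0073  0.1239] d [-0.48  0.09 -0.61] w [ 0.    -0.001 -0.237] q [-0.01  0.59  0.25  1.23  0.    0.23] F [0.2 0.7 0.4] grip 0.024
```

Request:
arm_command(
  increments=[
    {"dx": -0.48, "dy": 0.09, "dz": 0, "wx": 0, "wy": 0, "wz": -0.24, "grip": 2.4},
    {"dx": -0.48, "dy": 0.09, "dz": 0, "wx": 0, "wy": 0, "wz": -0.24, "grip": 2.4},
    {"dx": -0.48, "dy": 0.09, "dz": 0, "wx": 0, "wy": 0, "wz": -0.24, "grip": 2.4},
    {"dx": -0.48, "dy": 0.09, "dz": 0, "wx": 0, "wy": 0, "wz": -0.24, "grip": 2.4},
  ],
)

```text
clock: 5.7
eef_pos: [0.6492, -0.0076, 0.1242]
tool_rot: [0.003, 1.0, 0.0, -0.0]
ft_force: [0.1, 0.1, 0.3]
grip_width: 0.024
grasp_force: 0.0
```

```bash
python3 -c "
from h import *
go([.6493,-.0075,.0915],1.57)"
```

```text
t 5.7 at [ 0.6492 -0.0076  0.1242] d [-0.01  0.01  3.27] w [ 0.    -0.    -0.005] q [-0.01  0.6   0.26  1.24  0.   -0.01] F [0.1 0.1 0.3] grip 0.024
```

Request:
arm_command(
  increments=[
    {"dx": 0, "dy": 0, "dz": 1.2, "wx": 0, "wy": 0, "wz": 0, "grip": 2.4},
    {"dx": 0, "dy": 0, "dz": 2.4, "wx": 0, "wy": 0, "wz": 0, "grip": 2.3},
    {"dx": 0, "dy": 0, "dz": 3.25, "wx": 0, "wy": 0, "wz": 0, "grip": 2.2},
    {"dx": 0, "dy": 0, "dz": 3.25, "wx": 0, "wy": 0, "wz": 0, "grip": 1.7},
    {"dx": 0, "dy": 0, "dz": 3.25, "wx": 0, "wy": 0, "wz": 0, "grip": 1.7},
  ],
)

```text
clock: 6.2
eef_pos: [0.6489, -0.0077, 0.0914]
tool_rot: [0.002, 1.0, 0.0, -0.001]
ft_force: [0.0, -0.3, 0.4]
grip_width: 0.017
grasp_force: 0.0
```

Request:
arm_command(
  increments=[
    {"dx": 0, "dy": 0, "dz": 0, "wx": 0, "wy": 0, "wz": 0.15, "grip": 1.7},
    {"dx": 0, "dy": 0, "dz": 0, "wx": 0, "wy": 0, "wz": 0.3, "grip": 1.7},
    {"dx": 0, "dy": 0, "dz": 0, "wx": 0, "wy": 0, "wz": 0.45, "grip": 1.7},
    {"dx": 0, "dy": 0, "dz": 0, "wx": 0, "wy": 0, "wz": 0.6, "grip": 1.7},
    {"dx": 0, "dy": 0, "dz": 0, "wx": 0, "wy": 0, "wz": 0.75, "grip": 1.7},
    {"dx": 0, "dy": 0, "dz": 0, "wx": 0, "wy": 0, "wz": 0.9, "grip": 1.7},
    {"dx": 0, "dy": 0, "dz": 0, "wx": 0, "wy": 0, "wz": 1.05, "grip": 1.7},
    {"dx": 0, "dy": 0, "dz": 0, "wx": 0, "wy": 0, "wz": 1.2, "grip": 1.7},
    {"dx": 0, "dy": 0, "dz": 0, "wx": 0, "wy": 0, "wz": 1.35, "grip": 1.7},
    {"dx": 0, "dy": 0, "dz": 0, "wx": 0, "wy": 0, "wz": 1.5, "grip": 1.7},
  ],
)

```text
clock: 7.2
eef_pos: [0.6499, -0.0082, 0.0926]
tool_rot: [0.685, 0.728, 0.0, 0.001]
ft_force: [0.5, -0.9, -1.7]
grip_width: 0.0172
grasp_force: 1.4
```

```bash
python3 -c "
from h import *
go([.6493,-.0075,.0915],-.166)"
```

```text
t 7.2 at [ 0.6499 -0.0082  0.0926] d [ 0.07 -0.05  0.11] w [0.001 0.001 0.226] q [-0.01  0.62  0.22  1.17 -0.    1.5 ] F [ 0.5 -0.9 -1.7] grip 0.0172
```

Request:
arm_command(
  increments=[
    {"dx": 0, "dy": 0, "dz": 0, "wx": 0, "wy": 0, "wz": 0.15, "grip": 1.7},
    {"dx": 0, "dy": 0, "dz": 0, "wx": 0, "wy": 0, "wz": 0.29, "grip": 1.7},
    {"dx": 0, "dy": 0, "dz": 0, "wx": 0, "wy": 0, "wz": 0.29, "grip": 1.7},
    {"dx": 0, "dy": 0, "dz": 0, "wx": 0, "wy": 0, "wz": 0.23, "grip": 2.4},
    {"dx": 0, "dy": 0, "dz": 0, "wx": 0, "wy": 0, "wz": 0.23, "grip": 2.4},
    {"dx": 0, "dy": 0, "dz": -3, "wx": 0, "wy": 0, "wz": 0.23, "grip": 2.4},
    {"dx": 0, "dy": 0, "dz": -8, "wx": 0, "wy": 0, "wz": 0.23, "grip": 1},
    {"dx": 0, "dy": 0, "dz": -10, "wx": 0, "wy": 0, "wz": 0.23, "grip": 0},
    {"dx": 0, "dy": 0, "dz": -10, "wx": 0, "wy": 0, "wz": 0.23, "grip": 0},
  ],
)

```text
clock: 8.1
eef_pos: [0.652, -0.0076, 0.1977]
tool_rot: [0.762, 0.647, 0.004, 0.003]
ft_force: [0.5, 0.5, -0.3]
grip_width: -0.0002
grasp_force: 0.0
```

```bash
python3 - <<'E'
from h import *
p,d=viewer.camera("side"); cv2.imwrite("pics/s1.png",cv2.resize(p[150:300,190:390,::-1],None,fx=3.6,fy=3.6,interpolation=cv2.INTER_CUBIC))
# waypoint right of the lip, tilted 50deg from down towards +bx
a=np.radians(50)
for q in ([-190,0,200],[-190,0,50],[-136,0,49]): go(box(*q),-.166,a)
y=np.array([np.cos(-.166),np.sin(-.166),0]); print(np.cross([0,0,1],y))
E
```

```text
t 8.15 at [ 0.6507 -0.0076  0.1948] d [-15.98 -11.23  -0.59] w [0.003 0.872 0.006] q [-0.01  0.56  0.39  1.39  0.    1.72] F [ 0.4 -0.9 -1. ] grip -0.0002
t 8.15 at [ 0.6507 -0.0076  0.1948] d [-15.99 -11.31  14.41] w [0.003 0.872 0.006] q [-0.01  0.56  0.39  1.39  0.    1.72] F [ 0.4 -0.9 -1. ] grip -0.0002
t 8.15 at [ 0.6507 -0.0076  0.1948] d [-10.59 -11.29  14.51] w [0.003 0.872 0.006] q [-0.01  0.56  0.39  1.39  0.    1.72] F [ 0.4 -0.9 -1. ] grip -0.0002
[ 0.16523867  0.98625361 -0.        ]
```

View pics/s1.png

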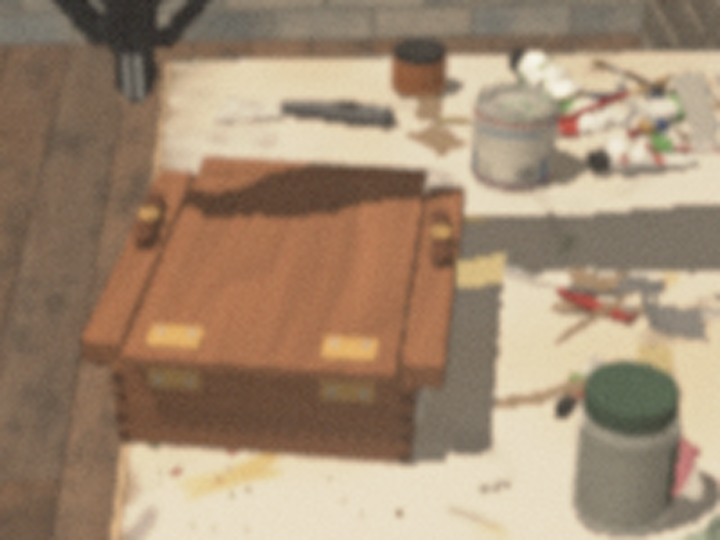

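The picture shows both buttons, at (150,222) and (441,238), in line with their rails and clear of the lid. Next is the lip.

Request:
arm_command(
  increments=[
    {"dx": -16, "dy": -11.2, "dz": -0.6, "wx": 0, "wy": 0.87, "wz": 0, "grip": 0},
    {"dx": -16, "dy": -11.2, "dz": -0.6, "wx": 0, "wy": 0.87, "wz": 0, "grip": 0},
    {"dx": -16, "dy": -11.2, "dz": -0.6, "wx": 0, "wy": 0.87, "wz": 0, "grip": 0},
    {"dx": -16, "dy": -11.2, "dz": -0.6, "wx": 0, "wy": 0.87, "wz": 0, "grip": 0},
    {"dx": -16, "dy": -11.2, "dz": -0.6, "wx": 0, "wy": 0.87, "wz": 0, "grip": 0},
    {"dx": -16, "dy": -11.2, "dz": -0.6, "wx": 0, "wy": 0.87, "wz": 0, "grip": 0},
    {"dx": -16, "dy": -11.2, "dz": -0.6, "wx": 0, "wy": 0.87, "wz": 0, "grip": 0},
    {"dx": -16, "dy": -11.2, "dz": -0.6, "wx": 0, "wy": 0.87, "wz": 0, "grip": 0},
    {"dx": -16, "dy": -11.2, "dz": -0.6, "wx": 0, "wy": 0.87, "wz": 0, "grip": 0},
  ],
)

```text
clock: 9.05
eef_pos: [0.5132, -0.1463, 0.1987]
tool_rot: [0.691, 0.588, 0.321, -0.272]
ft_force: [-0.4, 1.0, 1.2]
grip_width: -0.0004
grasp_force: 0.0
```

```bash
python3 - <<'E'
from h import *
a=np.radians(50)
for q in ([-190,0,50],[-136,0,49]): go(box(*q),-.166,a)
E
```

```text
t 9.05 at [ 0.5132 -0.1463  0.1987] d [-11.39   0.07   9.56] w [-0.003  0.005  0.004] q [-0.67  0.64  0.22  1.67  0.73  0.86] F [-0.4  1.   1.2] grip -0.0004
t 9.05 at [ 0.5132 -0.1463  0.1987] d [-7.98  0.1  13.75] w [-0.003  0.005  0.004] q [-0.67  0.64  0.22  1.67  0.73  0.86] F [-0.4  1.   1.2] grip -0.0004
```

Request:
arm_command(
  increments=[
    {"dx": -3.8, "dy": 0.1, "dz": 3.2, "wx": 0, "wy": 0, "wz": 0, "grip": 0},
    {"dx": -7.6, "dy": 0.1, "dz": 6.4, "wx": 0, "wy": 0, "wz": 0, "grip": 0},
    {"dx": -11.4, "dy": 0.1, "dz": 9.6, "wx": 0, "wy": 0, "wz": 0, "grip": 0},
    {"dx": -11.4, "dy": 0.1, "dz": 9.6, "wx": 0, "wy": 0, "wz": 0, "grip": 0},
    {"dx": -9.7, "dy": 0.1, "dz": 11.7, "wx": 0, "wy": 0, "wz": 0, "grip": 0},
    {"dx": -8, "dy": 0.1, "dz": 13.7, "wx": 0, "wy": 0, "wz": 0, "grip": 0},
    {"dx": -8, "dy": 0.1, "dz": 13.7, "wx": 0, "wy": 0, "wz": 0, "grip": 0},
    {"dx": -8, "dy": 0.1, "dz": 13.7, "wx": 0, "wy": 0, "wz": 0, "grip": 0},
  ],
)

```text
clock: 9.85
eef_pos: [0.5238, -0.0948, 0.0519]
tool_rot: [0.69, 0.589, 0.322, -0.271]
ft_force: [-0.2, -0.4, 0.2]
grip_width: -0.0
grasp_force: 0.0
```

```bash
python3 - <<'E'
from h import *
a=np.radians(50)
# TCP path: lip edge arc; keep the start offset from the lip edge for small angles
H=np.array([128,78]); 
def lip(t): # lip lower edge (x,z) ; at 0: (-147,75)
    c,s=np.cos(t),np.sin(t); v=np.array([-275,-3]); return H+np.array([v[0]*c+v[1]*s, -v[0]*s+v[1]*c])
for t in (0,.2,.4,.6,.8,1,1.2,1.4,1.6,1.75):
    L=lip(t); u=np.array([np.cos(t),-np.sin(t)])  # lip->hinge
    n=np.array([-np.sin(t),-np.cos(t)])  # underside normal
    d=np.array([np.sin(a),-np.cos(a)]); up=np.array([np.cos(a),np.sin(a)])
    # choose corner so flank touches the lip edge (t<.7) or corner on underside 28mm in
    C=L+22*d if t<.7 else L+26*u+1*n
    T=C-11*up; print(t,T.round(), end=" "); go(box(T[0],0,T[1]),-.166,a)
E
```

```text
0 [-137.   52.] t 9.85 at [ 0.5238 -0.0948  0.0519] d [ 0.01 -0.11 -0.06] w [-0.001  0.005  0.007] q [-0.59  0.75 -0.    1.27  0.77  0.96] F [-0.2 -0.4  0.2] grip -0.0
0.2 [-132.  107.] t 9.85 at [ 0.5238 -0.0948  0.0519] d [ 4.5  -0.08 -3.23] w [-0.001  0.005  0.007] q [-0.59  0.75 -0.    1.27  0.77  0.96] F [-0.2 -0.4  0.2] grip -0.0
0.4 [-117.  160.] t 9.85 at [ 0.5238 -0.0948  0.0519] d [ 9.53 -0.04 -5.44] w [-0.001  0.005  0.007] q [-0.59  0.75 -0.    1.27  0.77  0.96] F [-0.2 -0.4  0.2] grip -0.0
0.6 [-91. 208.] t 9.85 at [ 0.5238 -0.0948  0.0519] d [ 1.489e+01 -1.000e-02 -6.600e+00] w [-0.001  0.005  0.007] q [-0.59  0.75 -0.    1.27  0.77  0.96] F [-0.2 -0.4  0.2] grip -0.0
0.8 [-55. 245.] t 9.85 at [ 0.5238 -0.0948  0.0519] d [20.02  0.03 -6.3 ] w [-0.001  0.005  0.007] q [-0.59  0.75 -0.    1.27  0.77  0.96] F [-0.2 -0.4  0.2] grip -0.0
1 [-17. 277.] t 9.85 at [ 0.5238 -0.0948  0.0519] d [24.91  0.06 -5.41] w [-0.001  0.005  0.007] q [-0.59  0.75 -0.    1.27  0.77  0.96] F [-0.2 -0.4  0.2] grip -0.0
1.2 [ 27. 300.] t 9.85 at [ 0.5238 -0.0948  0.0519] d [29.53  0.1  -3.56] w [-0.001  0.005  0.007] q [-0.59  0.75 -0.    1.27  0.77  0.96] F [-0.2 -0.4  0.2] grip -0.0
1.4 [ 75. 314.] t 9.85 at [ 0.5238 -0.0948  0.0519] d [33.68  0.13 -0.83] w [-0.001  0.005  0.007] q [-0.59  0.75 -0.    1.27  0.77  0.96] F [-0.2 -0.4  0.2] grip -0.0
1.6 [124. 319.] t 9.85 at [ 0.5238 -0.0948  0.0519] d [37.22  0.16  2.67] w [-0.001  0.005  0.007] q [-0.59  0.75 -0.    1.27  0.77  0.96] F [-0.2 -0.4  0.2] grip -0.0
1.75 [161. 315.] t 9.85 at [ 0.5238 -0.0948  0.0519] d [39.37  0.17  5.72] w [-0.001  0.005  0.007] q [-0.59  0.75 -0.    1.27  0.77  0.96] F [-0.2 -0.4  0.2] grip -0.0
```

Request:
arm_command(
  increments=[
    {"dx": 1.1, "dy": 0, "dz": -0.9, "wx": 0, "wy": 0, "wz": 0, "grip": 0},
    {"dx": 2.2, "dy": 0, "dz": -1.7, "wx": 0, "wy": 0, "wz": 0, "grip": 0},
    {"dx": 3.4, "dy": 0, "dz": -2.5, "wx": 0, "wy": 0, "wz": 0, "grip": 0},
    {"dx": 4.5, "dy": 0, "dz": -3.2, "wx": 0, "wy": 0, "wz": 0, "grip": 0},
    {"dx": 5.8, "dy": 0, "dz": -3.8, "wx": 0, "wy": 0, "wz": 0, "grip": 0},
    {"dx": 7, "dy": 0, "dz": -4.4, "wx": 0, "wy": 0, "wz": 0, "grip": 0},
  ],
)

```text
clock: 10.45
eef_pos: [0.5246, -0.0843, 0.132]
tool_rot: [0.692, 0.587, 0.321, -0.272]
ft_force: [-0.6, -2.5, -1.4]
grip_width: 0.0
grasp_force: 1.4
```

```bash
python3 - <<'E'
from h import *
a=np.radians(50)
for q in ([-117,0,160],[-91,0,208],[-55,0,245],[-17,0,277]): go(box(*q),-.166,a)
p,d=viewer.camera("side"); cv2.imwrite("pics/s2.png",cv2.resize(p[60:340,190:440,::-1],None,fx=2,fy=2,interpolation=cv2.INTER_CUBIC))
E
```

```text
t 10.45 at [ 0.5246 -0.0843  0.132 ] d [ 2.74 -0.   -1.1 ] w [-0.001  0.004  0.002] q [-0.57  0.64  0.04  1.4   0.78  0.98] F [-0.6 -2.5 -1.4] grip 0.0
t 10.45 at [ 0.5246 -0.0843  0.132 ] d [ 8.09  0.01 -2.21] w [-0.001  0.004  0.002] q [-0.57  0.64  0.04  1.4   0.78  0.98] F [-0.6 -2.5 -1.4] grip 0.0
t 10.45 at [ 0.5246 -0.0843  0.132 ] d [13.24  0.02 -1.85] w [-0.001  0.004  0.002] q [-0.57  0.64  0.04  1.4   0.78  0.98] F [-0.6 -2.5 -1.4] grip 0.0
t 10.45 at [ 0.5246 -0.0843  0.132 ] d [18.13  0.03 -1.02] w [-0.001  0.004  0.002] q [-0.57  0.64  0.04  1.4   0.78  0.98] F [-0.6 -2.5 -1.4] grip 0.0
```

View pics/s2.png

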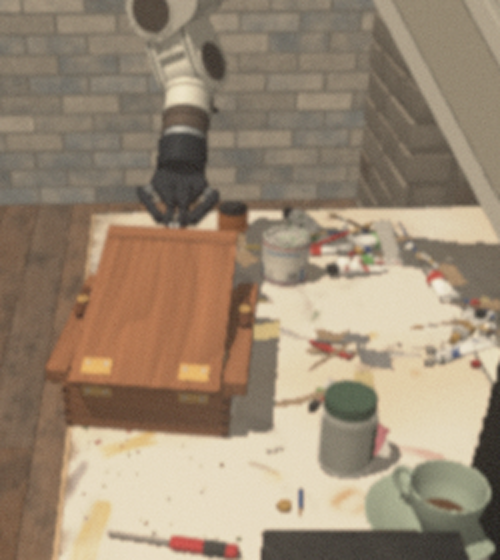

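The lid is rising on the finger, with its lip at about (170,232). I'll carry on along the arc.

Request:
arm_command(
  increments=[
    {"dx": 2, "dy": 0, "dz": -0.8, "wx": 0, "wy": 0, "wz": 0, "grip": 0},
    {"dx": 4, "dy": 0, "dz": -1.4, "wx": 0, "wy": 0, "wz": 0, "grip": 0},
    {"dx": 6, "dy": 0, "dz": -1.9, "wx": 0, "wy": 0, "wz": 0, "grip": 0},
    {"dx": 8.1, "dy": 0, "dz": -2.2, "wx": 0, "wy": 0, "wz": 0, "grip": 0},
    {"dx": 10.2, "dy": 0, "dz": -2.2, "wx": 0, "wy": 0, "wz": 0, "grip": 0},
    {"dx": 12.2, "dy": 0, "dz": -2, "wx": 0, "wy": 0, "wz": 0, "grip": 0},
    {"dx": 14.2, "dy": 0, "dz": -1.7, "wx": 0, "wy": 0, "wz": 0, "grip": 0},
    {"dx": 16.2, "dy": 0, "dz": -1.4, "wx": 0, "wy": 0, "wz": 0, "grip": 0},
    {"dx": 18.1, "dy": 0, "dz": -1, "wx": 0, "wy": 0, "wz": 0, "grip": 0},
  ],
)

```text
clock: 11.4
eef_pos: [0.5418, 0.0257, 0.2772]
tool_rot: [0.691, 0.587, 0.321, -0.273]
ft_force: [-0.2, -0.7, -1.3]
grip_width: 0.0004
grasp_force: 0.6
```

```bash
python3 - <<'E'
from h import *
a=np.radians(50)
for q in ([-17,0,277],[27,0,300],[75,0,314],[124,0,319],[161,0,315]): go(box(*q),-.166,a)
E
```

```text
t 11.4 at [0.5418 0.0257 0.2772] d [-0.14  0.1  -0.15] w [-0.003  0.002  0.003] q [-0.38  0.41  0.07  1.49  0.84  1.24] F [-0.2 -0.7 -1.3] grip 0.0004
t 11.4 at [0.5418 0.0257 0.2772] d [4.45 0.12 1.73] w [-0.003  0.002  0.003] q [-0.38  0.41  0.07  1.49  0.84  1.24] F [-0.2 -0.7 -1.3] grip 0.0004
t 11.4 at [0.5418 0.0257 0.2772] d [8.61 0.14 4.5 ] w [-0.003  0.002  0.003] q [-0.38  0.41  0.07  1.49  0.84  1.24] F [-0.2 -0.7 -1.3] grip 0.0004
t 11.4 at [0.5418 0.0257 0.2772] d [12.15  0.15  7.93] w [-0.003  0.002  0.003] q [-0.38  0.41  0.07  1.49  0.84  1.24] F [-0.2 -0.7 -1.3] grip 0.0004
t 11.4 at [0.5418 0.0257 0.2772] d [14.23  0.17 11.01] w [-0.003  0.002  0.003] q [-0.38  0.41  0.07  1.49  0.84  1.24] F [-0.2 -0.7 -1.3] grip 0.0004
```

Request:
arm_command(
  increments=[
    {"dx": 1.7, "dy": 0, "dz": 0.6, "wx": 0, "wy": 0, "wz": 0, "grip": 0},
    {"dx": 3.2, "dy": 0, "dz": 1.2, "wx": 0, "wy": 0, "wz": 0, "grip": 0},
    {"dx": 4.6, "dy": 0, "dz": 1.8, "wx": 0, "wy": 0, "wz": 0, "grip": 0},
    {"dx": 6, "dy": 0, "dz": 2.7, "wx": 0, "wy": 0, "wz": 0, "grip": 0},
    {"dx": 7.4, "dy": 0, "dz": 3.7, "wx": 0, "wy": 0, "wz": 0, "grip": 0},
    {"dx": 8.6, "dy": 0, "dz": 4.5, "wx": 0, "wy": 0, "wz": 0, "grip": 0},
    {"dx": 9.8, "dy": 0, "dz": 5.6, "wx": 0, "wy": 0, "wz": 0, "grip": 0},
    {"dx": 11, "dy": 0, "dz": 6.7, "wx": 0, "wy": 0, "wz": 0, "grip": 0},
    {"dx": 12.1, "dy": 0, "dz": 7.9, "wx": 0, "wy": 0, "wz": 0, "grip": 0},
    {"dx": 12.8, "dy": 0, "dz": 8.9, "wx": 0, "wy": 0, "wz": 0, "grip": 0},
  ],
)

```text
clock: 12.4
eef_pos: [0.5655, 0.175, 0.3177]
tool_rot: [0.69, 0.588, 0.322, -0.273]
ft_force: [-0.8, -0.1, 0.4]
grip_width: 0.0002
grasp_force: 0.0
```

Request:
arm_command(
  increments=[
    {"dx": 0.7, "dy": 0, "dz": 1, "wx": 0, "wy": 0, "wz": 0, "grip": 0},
    {"dx": 1.4, "dy": 0, "dz": 2.1, "wx": 0, "wy": 0, "wz": 0, "grip": 0},
    {"dx": 1.4, "dy": 0, "dz": 2.1, "wx": 0, "wy": 0, "wz": 0, "grip": 0},
    {"dx": 1.4, "dy": 0, "dz": 2.1, "wx": 0, "wy": 0, "wz": 0, "grip": 0},
  ],
)

```text
clock: 12.8
eef_pos: [0.5696, 0.1982, 0.3138]
tool_rot: [0.691, 0.587, 0.321, -0.273]
ft_force: [-0.3, -0.0, -0.1]
grip_width: 0.0004
grasp_force: 0.0
```

```bash
python3 - <<'E'
from h import *
p,d=viewer.camera("side"); cv2.imwrite("pics/s3.png",cv2.resize(p[0:340,150:440,::-1],None,fx=1.7,fy=1.7,interpolation=cv2.INTER_CUBIC))
go(box(60,0,330),-.166,0.2); go(box(-85,0,200),-.166)
E
```

```text
t 12.85 at [0.5699 0.1977 0.3136] d [-5.15  0.13 -8.65] w [-0.002 -0.67   0.003] q [-0.06  0.29  0.01  1.16  0.86  1.73] F [-0.3  0.   0.3] grip -0.0004
t 12.85 at [0.5699 0.1977 0.3136] d [-24.43   0.09 -11.36] w [-0.002 -0.87   0.004] q [-0.06  0.29  0.01  1.16  0.86  1.73] F [-0.3  0.   0.3] grip -0.0004
```

View pics/s3.png

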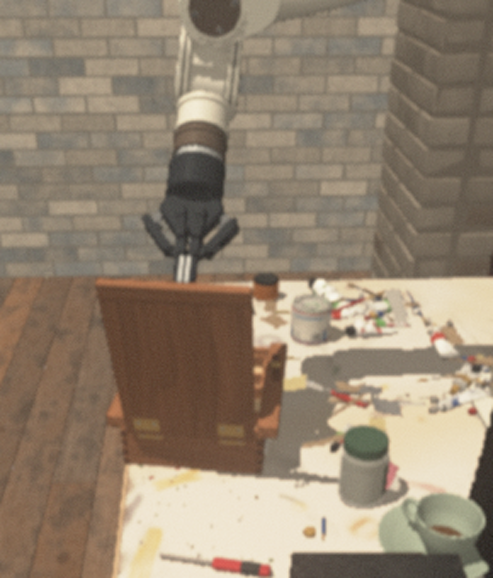

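The lid leans back with its top edge at about (175,285) and no contact force, so it's on its stop. I'll back off and go above the till's front compartment.

Request:
arm_command(
  increments=[
    {"dx": -1, "dy": 0, "dz": -5, "wx": 0, "wy": 0, "wz": 0, "grip": 0},
    {"dx": -3, "dy": 0, "dz": -9, "wx": 0, "wy": 0, "wz": 0, "grip": 0},
    {"dx": -24.4, "dy": 0.1, "dz": -11.4, "wx": 0, "wy": -0.87, "wz": 0, "grip": 0},
    {"dx": -24.4, "dy": 0.1, "dz": -11.4, "wx": 0, "wy": -0.87, "wz": 0, "grip": 0},
    {"dx": -24.4, "dy": 0.1, "dz": -11.4, "wx": 0, "wy": -0.87, "wz": 0, "grip": 0},
    {"dx": -24.4, "dy": 0.1, "dz": -11.4, "wx": 0, "wy": -0.87, "wz": 0, "grip": 0},
    {"dx": -24.4, "dy": 0.1, "dz": -11.4, "wx": 0, "wy": -0.87, "wz": 0, "grip": 0},
    {"dx": -24.4, "dy": 0.1, "dz": -11.4, "wx": 0, "wy": -0.87, "wz": 0, "grip": 0},
    {"dx": -24.4, "dy": 0.1, "dz": -11.4, "wx": 0, "wy": -0.87, "wz": 0, "grip": 0},
    {"dx": -24.4, "dy": 0.1, "dz": -11.4, "wx": 0, "wy": -0.87, "wz": 0, "grip": 0},
  ],
)

```text
clock: 13.85
eef_pos: [0.5318, -0.0437, 0.2002]
tool_rot: [0.762, 0.648, 0.001, -0.001]
ft_force: [-0.4, 0.8, -0.2]
grip_width: -0.0001
grasp_force: 0.0
```

```bash
python3 - <<'E'
from h import *
p,d=viewer.camera("top"); cv2.imwrite("pics/t4.png",cv2.resize(p[140:270,130:330,::-1],None,fx=4,fy=4,interpolation=cv2.INTER_CUBIC))
go(box(-85,0,100),-.166);go(box(-85,0,56),-.166)
E
```

```text
t 13.9 at [ 0.5317 -0.0444  0.2002] d [ 0.06 -0.06 10.02] w [-0.    -0.002  0.003] q [-0.08  0.32  0.03  1.28  0.    1.65] F [-0.5 -0.5  0.3] grip -0.0
t 13.9 at [ 0.5317 -0.0444  0.2002] d [ 0.05 -0.06 14.42] w [-0.    -0.002  0.003] q [-0.08  0.32  0.03  1.28  0.    1.65] F [-0.5 -0.5  0.3] grip -0.0
```

View pics/t4.png

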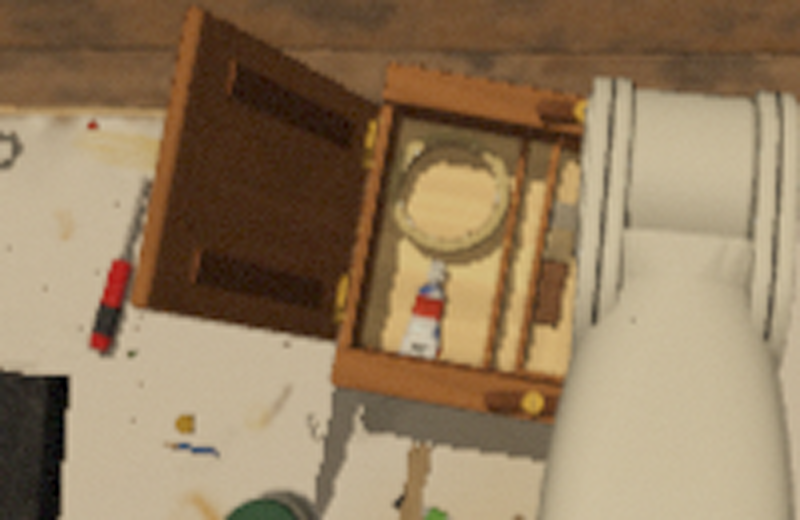

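The view shows the lid fully open, with the till's rear wall at (535,250) still at the front. Next I lower the finger in and push.

Request:
arm_command(
  increments=[
    {"dx": 0, "dy": 0, "dz": 5, "wx": 0, "wy": 0, "wz": 0, "grip": 0},
    {"dx": 0, "dy": 0, "dz": 10, "wx": 0, "wy": 0, "wz": 0, "grip": 0},
    {"dx": 0, "dy": 0, "dz": 13, "wx": 0, "wy": 0, "wz": 0, "grip": 0},
    {"dx": 0, "dy": 0, "dz": 14.4, "wx": 0, "wy": 0, "wz": 0, "grip": 0},
    {"dx": 0.5, "dy": 0, "dz": 14.4, "wx": 0, "wy": 0, "wz": 0, "grip": 0},
    {"dx": 1.5, "dy": 0, "dz": 14.4, "wx": 0, "wy": 0, "wz": 0, "grip": 0},
    {"dx": 3, "dy": 0, "dz": 14.4, "wx": 0, "wy": 0, "wz": 0, "grip": 0},
    {"dx": 4.5, "dy": 0, "dz": 14.4, "wx": 0, "wy": 0, "wz": 0, "grip": 0},
    {"dx": 6, "dy": 0, "dz": 14.4, "wx": 0, "wy": 0, "wz": 0, "grip": 0},
  ],
)

```text
clock: 14.8
eef_pos: [0.5429, 0.0165, 0.0572]
tool_rot: [0.762, 0.647, 0.001, 0.001]
ft_force: [1.1, -1.9, 0.7]
grip_width: -0.0003
grasp_force: 0.9
```

Request:
arm_command(
  increments=[
    {"dx": 1.5, "dy": 0, "dz": 0, "wx": 0, "wy": 0, "wz": 0, "grip": 0},
    {"dx": 3, "dy": 0, "dz": 0, "wx": 0, "wy": 0, "wz": 0, "grip": 0},
    {"dx": 4.5, "dy": 0, "dz": 0, "wx": 0, "wy": 0, "wz": 0, "grip": 0},
    {"dx": 6, "dy": 0, "dz": 0, "wx": 0, "wy": 0, "wz": 0, "grip": 0},
    {"dx": 7, "dy": 0, "dz": 0, "wx": 0, "wy": 0, "wz": 0, "grip": 0},
    {"dx": 7.5, "dy": 0, "dz": 0, "wx": 0, "wy": 0, "wz": 0, "grip": 0},
    {"dx": 7.7, "dy": 0, "dz": 0, "wx": 0, "wy": 0, "wz": 0, "grip": 0},
    {"dx": 7.7, "dy": 0, "dz": 0, "wx": 0, "wy": 0, "wz": 0, "grip": 0},
  ],
)

```text
clock: 15.6
eef_pos: [0.5536, 0.0913, 0.0556]
tool_rot: [0.762, 0.647, -0.0, -0.001]
ft_force: [0.4, -0.2, 0.1]
grip_width: -0.0004
grasp_force: 0.0
```

```bash
python3 - <<'E'
from h import *
go(box(53,0,56),-.166)
E
```

```text
t 15.6 at [0.5536 0.0913 0.0556] d [ 0.13  0.02 -0.04] w [-0.001 -0.     0.003] q [ 0.16  0.49 -0.11  0.97  0.    1.9 ] F [ 0.4 -0.2  0.1] grip -0.0004
```

Request:
arm_command(
  increments=[
    {"dx": 0.2, "dy": 0, "dz": 0, "wx": 0, "wy": 0, "wz": 0, "grip": 0},
    {"dx": 0.4, "dy": 0, "dz": 0, "wx": 0, "wy": 0, "wz": 0, "grip": 0},
    {"dx": 0.4, "dy": 0, "dz": 0, "wx": 0, "wy": 0, "wz": 0, "grip": 0},
  ],
)

```text
clock: 15.9
eef_pos: [0.5538, 0.0928, 0.0556]
tool_rot: [0.763, 0.647, -0.002, 0.001]
ft_force: [-2.1, -5.2, 1.2]
grip_width: -0.0002
grasp_force: 2.9
```

Request:
arm_command(
  increments=[
    {"dx": -0.5, "dy": 0, "dz": 0, "wx": 0, "wy": 0, "wz": 0, "grip": 0},
    {"dx": -1, "dy": 0, "dz": -4, "wx": 0, "wy": 0, "wz": 0, "grip": 0},
    {"dx": -3, "dy": 0, "dz": -9, "wx": 0, "wy": 0, "wz": 0, "grip": 0},
    {"dx": -6, "dy": 3, "dz": -14, "wx": 0, "wy": 0, "wz": 0, "grip": 0},
    {"dx": -10, "dy": -3, "dz": -19, "wx": 0, "wy": 0, "wz": 0, "grip": 2},
    {"dx": -10, "dy": -8, "dz": -19.5, "wx": 0, "wy": 0, "wz": 0, "grip": 3.5},
    {"dx": -8, "dy": -13, "dz": -19.5, "wx": 0, "wy": 0, "wz": 0, "grip": 3.5},
    {"dx": -8, "dy": -16, "dz": -19.5, "wx": 0, "wy": 0, "wz": 0, "grip": 3.5},
    {"dx": -8, "dy": -16, "dz": -19.5, "wx": 0, "wy": 0, "wz": 0, "grip": 3.5},
  ],
)

```text
clock: 16.8
eef_pos: [0.3796, 0.0423, 0.2516]
tool_rot: [0.762, 0.647, 0.0, -0.001]
ft_force: [1.0, 0.4, 0.3]
grip_width: 0.0351
grasp_force: 0.0
```

```bash
python3 - <<'E'
from h import *
p,d=viewer.camera("top"); cv2.imwrite("pics/t5.png",cv2.resize(p[140:270,130:330,::-1],None,fx=4,fy=4,interpolation=cv2.INTER_CUBIC))
t=np.load("top0.npz")["d"]
for u,v in ((240,438),(200,440),(100,435),(20,435),(200,480),(120,470),(20,480),(120,335),(220,420),(105,350),(160,250),(60,470),(215,500)):
    uu,vv=int(u/1.4),int(v/1.4); print((u,v),atd("top",uu,vv,t[vv,uu]).round(3))
go([.38,.3,.25],1.319); go([.515,.365,.1],1.319)
E
```

```text
(240, 438) [0.204 0.318 0.014]
(200, 440) [0.204 0.399 0.046]
(100, 435) [0.212 0.624 0.025]
(20, 435) [0.217 0.781 0.053]
(200, 480) [0.187 0.318 0.307]
(120, 470) [0.194 0.474 0.264]
(20, 480) [0.196 0.605 0.336]
(120, 335) [0.433 0.571 0.063]
(220, 420) [0.243 0.359 0.027]
(105, 350) [0.399 0.599 0.064]
(160, 250) [0.618 0.484 0.074]
(60, 470) [0.198 0.573 0.278]
(215, 500) [0.081 0.357 0.067]
t 16.85 at [0.38   0.0425 0.2518] d [25.41 -4.16  0.22] w [ 1.000e-03 -1.000e-03 -1.481e+00] q [ 0.11 -0.   -0.22  1.35  0.    1.84] F [-1.7 -0.6 -0.7] grip 0.0345
t 16.85 at [0.38   0.0425 0.2518] d [33.99  8.12 15.23] w [ 1.000e-03 -1.000e-03 -1.481e+00] q [ 0.11 -0.   -0.22  1.35  0.    1.84] F [-1.7 -0.6 -0.7] grip 0.0345
```

View pics/t5.png

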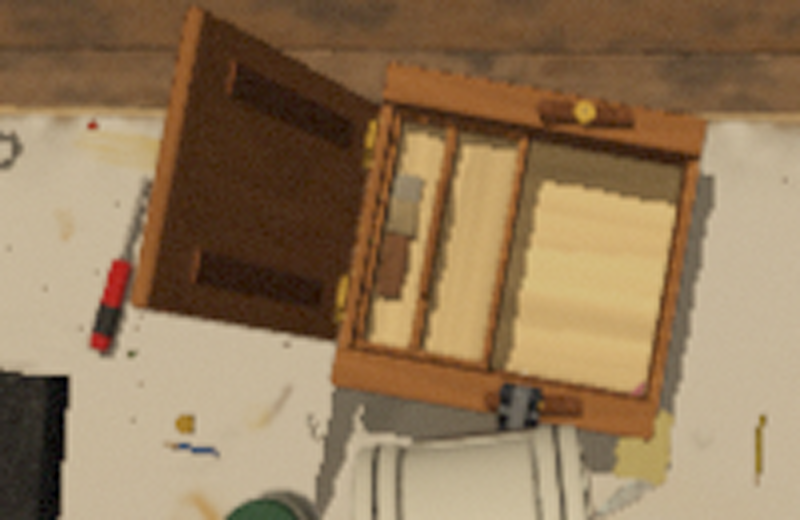

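The till is at the back, with its front wall at about (505,250), and the front well is open. The screwdriver hasn't moved, from (148,180) to (100,350). I'll go round the near side of the lid.

Request:
arm_command(
  increments=[
    {"dx": 25.4, "dy": -4.2, "dz": 0, "wx": 0, "wy": 0, "wz": -1.48, "grip": 3.5},
    {"dx": 25.4, "dy": -4.2, "dz": 0, "wx": 0, "wy": 0, "wz": -1.48, "grip": 3.5},
    {"dx": 25.4, "dy": -4.2, "dz": 0, "wx": 0, "wy": 0, "wz": -1.48, "grip": 3.5},
    {"dx": 25.4, "dy": -4.2, "dz": 0, "wx": 0, "wy": 0, "wz": -1.48, "grip": 3.5},
    {"dx": 25.4, "dy": -4.2, "dz": 0, "wx": 0, "wy": 0, "wz": -1.48, "grip": 3.5},
    {"dx": 25.4, "dy": -4.2, "dz": 0, "wx": 0, "wy": 0, "wz": -1.48, "grip": 3.5},
    {"dx": 25.4, "dy": -4.2, "dz": 0, "wx": 0, "wy": 0, "wz": -1.48, "grip": 3.5},
    {"dx": 25.4, "dy": -4.2, "dz": 0, "wx": 0, "wy": 0, "wz": -1.48, "grip": 3.5},
    {"dx": 34, "dy": 8.1, "dz": 7, "wx": 0, "wy": 0, "wz": -1.48, "grip": 3.5},
    {"dx": 34, "dy": 8.1, "dz": 10, "wx": 0, "wy": 0, "wz": -1.48, "grip": 3.5},
  ],
)

```text
clock: 17.85
eef_pos: [0.4638, 0.3386, 0.2012]
tool_rot: [0.123, 0.992, 0.003, 0.003]
ft_force: [1.3, 1.0, 0.2]
grip_width: 0.0347
grasp_force: 0.0
```

```bash
python3 - <<'E'
from h import *
go([.515,.365,.06],1.319)
E
```

```text
t 17.85 at [0.4638 0.3386 0.2012] d [-4.26  3.73 14.16] w [0.006 0.004 0.004] q [0.63 0.4  0.14 1.31 0.   0.88] F [1.3 1.  0.2] grip 0.0347
```

Request:
arm_command(
  increments=[
    {"dx": -4.2, "dy": 3.7, "dz": 5, "wx": 0, "wy": 0, "wz": 0, "grip": 3.5},
    {"dx": -4.2, "dy": 3.7, "dz": 10, "wx": 0, "wy": 0, "wz": 0, "grip": 3.5},
    {"dx": -4.2, "dy": 3.7, "dz": 12, "wx": 0, "wy": 0, "wz": 0, "grip": 3.5},
    {"dx": -4.2, "dy": 3.7, "dz": 12, "wx": 0, "wy": 0, "wz": 0, "grip": 3.5},
    {"dx": -4.2, "dy": 3.7, "dz": 12, "wx": 0, "wy": 0, "wz": 0, "grip": 3.5},
  ],
)

```text
clock: 18.35
eef_pos: [0.5104, 0.3614, 0.0788]
tool_rot: [0.127, 0.992, -0.001, -0.001]
ft_force: [-0.1, -0.5, -0.3]
grip_width: 0.0353
grasp_force: 0.0
```

```bash
python3 - <<'E'
from h import *
go([.515,.3655,.004],1.319)
E
```

```text
t 18.35 at [0.5104 0.3614 0.0788] d [-0.35  0.53  7.48] w [-0.002 -0.002 -0.002] q [0.62 0.59 0.12 1.11 0.   0.87] F [-0.1 -0.5 -0.3] grip 0.0353
```

Request:
arm_command(
  increments=[
    {"dx": -0.35, "dy": 0.5, "dz": 2, "wx": 0, "wy": 0, "wz": 0, "grip": 3.5},
    {"dx": -0.35, "dy": 0.5, "dz": 5, "wx": 0, "wy": 0, "wz": 0, "grip": 3.5},
    {"dx": -0.35, "dy": 0.5, "dz": 7, "wx": 0, "wy": 0, "wz": 0, "grip": 3.5},
    {"dx": -0.35, "dy": 0.5, "dz": 7.5, "wx": 0, "wy": 0, "wz": 0, "grip": 3.5},
    {"dx": -0.35, "dy": 0.5, "dz": 7.5, "wx": 0, "wy": 0, "wz": 0, "grip": 0.8},
    {"dx": -0.35, "dy": 0.5, "dz": 7.5, "wx": 0, "wy": 0, "wz": 0, "grip": 0.8},
    {"dx": -0.35, "dy": 0.5, "dz": 7.5, "wx": 0, "wy": 0, "wz": 0, "grip": 0.8},
    {"dx": -0.35, "dy": 0.5, "dz": 7.5, "wx": 0, "wy": 0, "wz": 0, "grip": 0.8},
  ],
)

```text
clock: 19.15
eef_pos: [0.5166, 0.3666, 0.0074]
tool_rot: [0.127, 0.992, 0.002, 0.002]
ft_force: [-1.4, -0.3, 7.0]
grip_width: 0.014
grasp_force: 59.5
```

Request:
arm_command(
  increments=[
    {"dx": 0, "dy": 0, "dz": -2, "wx": 0, "wy": 0, "wz": 0, "grip": 0.8},
    {"dx": 0, "dy": 0, "dz": -6, "wx": 0, "wy": 0, "wz": 0, "grip": 0.8},
    {"dx": 0, "dy": 0, "dz": -10, "wx": 0, "wy": 0, "wz": 0, "grip": 0.8},
    {"dx": 0, "dy": 0, "dz": -14, "wx": 0, "wy": 0, "wz": 0, "grip": 0.8},
    {"dx": 0, "dy": 0, "dz": -18, "wx": 0, "wy": 0, "wz": 0, "grip": 0.8},
    {"dx": 2, "dy": -2, "dz": -22, "wx": 0, "wy": 0, "wz": 0, "grip": 0.8},
    {"dx": 5, "dy": -4, "dz": -23.5, "wx": 0, "wy": 0, "wz": 0, "grip": 0.8},
  ],
)

```text
clock: 19.85
eef_pos: [0.4588, 0.3402, 0.2447]
tool_rot: [0.127, 0.992, 0.003, 0.003]
ft_force: [-0.4, 0.4, -0.4]
grip_width: 0.0143
grasp_force: 58.8
```

```bash
python3 - <<'E'
from h import *
go([.37,.28,.25],1.319);go([.37,.0,.25],1.405);go([.512,-.007,.25],1.405)
E
```

```text
t 19.85 at [0.4588 0.3402 0.2447] d [ 7.07 -8.07 -0.63] w [ 0.007  0.006 -0.003] q [ 0.64  0.37  0.22  1.41 -0.    0.89] F [-0.4  0.4 -0.4] grip 0.0143
t 19.85 at [0.4588 0.3402 0.2447] d [  0.   -35.16  -0.77] w [ 0.007  0.006 -0.089] q [ 0.64  0.37  0.22  1.41 -0.    0.89] F [-0.4  0.4 -0.4] grip 0.0143
t 19.85 at [0.4588 0.3402 0.2447] d [-13.92 -32.25  -0.67] w [ 0.007  0.006 -0.089] q [ 0.64  0.37  0.22  1.41 -0.    0.89] F [-0.4  0.4 -0.4] grip 0.0143
```

Request:
arm_command(
  increments=[
    {"dx": 4, "dy": -2, "dz": -0.6, "wx": 0, "wy": 0, "wz": 0, "grip": 0.8},
    {"dx": 8, "dy": -4, "dz": -0.6, "wx": 0, "wy": 0, "wz": 0, "grip": 0.8},
    {"dx": 11, "dy": -7, "dz": -0.6, "wx": 0, "wy": 0, "wz": 0, "grip": 0.8},
    {"dx": 10, "dy": -11, "dz": -0.6, "wx": 0, "wy": 0, "wz": 0, "grip": 0.8},
    {"dx": 9, "dy": -15, "dz": -0.6, "wx": 0, "wy": 0, "wz": 0, "grip": 0.8},
    {"dx": 8, "dy": -20, "dz": -0.6, "wx": 0, "wy": 0, "wz": 0, "grip": 0.8},
    {"dx": 6, "dy": -25, "dz": -0.6, "wx": 0, "wy": 0, "wz": -0.05, "grip": 0.8},
    {"dx": 4, "dy": -30, "dz": -0.6, "wx": 0, "wy": 0, "wz": -0.09, "grip": 0.8},
    {"dx": 3, "dy": -33, "dz": -0.6, "wx": 0, "wy": 0, "wz": -0.09, "grip": 0.8},
    {"dx": 1, "dy": -35, "dz": -0.6, "wx": 0, "wy": 0, "wz": -0.09, "grip": 0.8},
  ],
)

```text
clock: 20.85
eef_pos: [0.3579, 0.0006, 0.2466]
tool_rot: [0.083, 0.997, -0.0, 0.001]
ft_force: [1.4, 0.8, -1.0]
grip_width: 0.0144
grasp_force: 58.9
```

```bash
python3 - <<'E'
from h import *
go([.512,-.007,.16],1.405)
E
```

```text
t 20.85 at [0.3579 0.0006 0.2466] d [-15.31   1.81   8.68] w [-0.     0.001 -0.001] q [ 0.   -0.05 -0.28  1.34 -0.    0.17] F [ 1.4  0.8 -1. ] grip 0.0144
```

Request:
arm_command(
  increments=[
    {"dx": -4, "dy": 0.5, "dz": 0, "wx": 0, "wy": 0, "wz": 0, "grip": 0.8},
    {"dx": -8, "dy": 1, "dz": 0, "wx": 0, "wy": 0, "wz": 0, "grip": 0.8},
    {"dx": -12, "dy": 1.5, "dz": 2, "wx": 0, "wy": 0, "wz": 0, "grip": 0.8},
    {"dx": -15.3, "dy": 1.8, "dz": 5, "wx": 0, "wy": 0, "wz": 0, "grip": 0.8},
    {"dx": -15.3, "dy": 1.8, "dz": 8.7, "wx": 0, "wy": 0, "wz": 0, "grip": 0.8},
    {"dx": -15.3, "dy": 1.8, "dz": 8.7, "wx": 0, "wy": 0, "wz": 0, "grip": 0.8},
    {"dx": -15.3, "dy": 1.8, "dz": 8.7, "wx": 0, "wy": 0, "wz": 0, "grip": 0.8},
  ],
)

```text
clock: 21.55
eef_pos: [0.5122, -0.0041, 0.1589]
tool_rot: [0.082, 0.997, -0.0, -0.001]
ft_force: [-0.1, 0.3, -1.5]
grip_width: 0.0141
grasp_force: 58.9
```

```bash
python3 - <<'E'
from h import *
p,d=viewer.camera("side"); cv2.imwrite("pics/s6.png",cv2.resize(p[60:340,170:430,::-1],None,fx=2.1,fy=2.1,interpolation=cv2.INTER_CUBIC))
p,d=viewer.camera("top"); np.savez("t6.npz",p=p,d=d)
go([.512,-.007,.016],1.405)
E
```

```text
t 21.65 at [ 0.5139 -0.0041  0.1612] d [ 0.2  -0.33 14.52] w [0.001 0.004 0.002] q [-0.01  0.31 -0.09  1.17  0.    0.16] F [ 0.3 -0.  -0.2] grip 0.0145
```

View pics/s6.png

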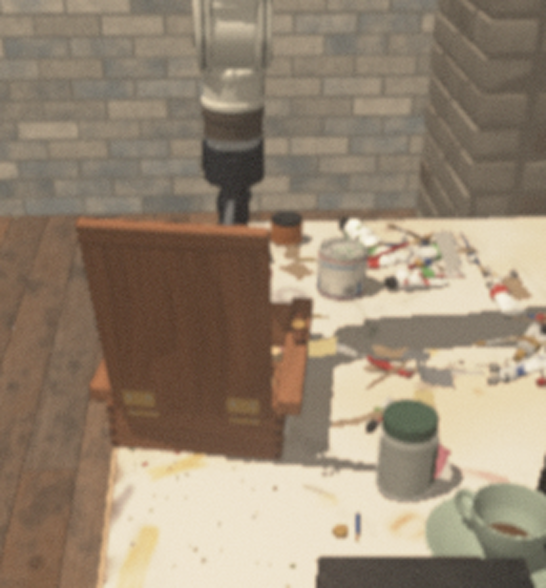

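The lid hides the screwdriver in this view, but the 14.5 mm opening and 59 N grip show it's still held. I'll lower it slowly.

Request:
arm_command(
  increments=[
    {"dx": 0.2, "dy": -0.3, "dz": 3, "wx": 0, "wy": 0, "wz": 0, "grip": 0.8},
    {"dx": 0.2, "dy": -0.3, "dz": 6, "wx": 0, "wy": 0, "wz": 0, "grip": 0.8},
    {"dx": 0.2, "dy": -0.3, "dz": 9, "wx": 0, "wy": 0, "wz": 0, "grip": 0.8},
    {"dx": 0.2, "dy": -0.3, "dz": 11, "wx": 0, "wy": 0, "wz": 0, "grip": 0.8},
    {"dx": 0.2, "dy": -0.3, "dz": 12.5, "wx": 0, "wy": 0, "wz": 0, "grip": 0.8},
    {"dx": 0.2, "dy": -0.3, "dz": 13.3, "wx": 0, "wy": 0, "wz": 0, "grip": 0.8},
    {"dx": 0.2, "dy": -0.3, "dz": 13.8, "wx": 0, "wy": 0, "wz": 0, "grip": 0.8},
    {"dx": 0.2, "dy": -0.3, "dz": 14.2, "wx": 0, "wy": 0, "wz": 0, "grip": 0.8},
    {"dx": 0.2, "dy": -0.3, "dz": 14.2, "wx": 0, "wy": 0, "wz": 0, "grip": 0.8},
  ],
)

```text
clock: 22.55
eef_pos: [0.511, -0.0068, 0.0174]
tool_rot: [0.082, 0.997, 0.0, 0.001]
ft_force: [0.4, -0.5, -1.7]
grip_width: 0.0142
grasp_force: 58.9
```

```bash
python3 - <<'E'
from h import *
go([.512,-.007,.0155],1.405)
E
```

```text
t 22.55 at [ 0.511  -0.0068  0.0174] d [-0.1  -0.01  0.19] w [0.    0.001 0.002] q [-0.01  0.46 -0.29  0.82 -0.    0.15] F [ 0.4 -0.5 -1.7] grip 0.0142
```

Request:
arm_command(
  increments=[
    {"dx": 0, "dy": 0, "dz": 0.15, "wx": 0, "wy": 0, "wz": 0, "grip": 0.8},
    {"dx": 0, "dy": 0, "dz": 0.25, "wx": 0, "wy": 0, "wz": 0, "grip": 0.8},
    {"dx": 0, "dy": 0, "dz": 0.25, "wx": 0, "wy": 0, "wz": 0, "grip": 0.8},
  ],
)

```text
clock: 22.85
eef_pos: [0.5112, -0.0068, 0.0154]
tool_rot: [0.082, 0.997, 0.0, 0.001]
ft_force: [-1.6, -0.1, 4.6]
grip_width: 0.0141
grasp_force: 59.7
```

It has touched the floor, so I'll release it and withdraw.

Request:
arm_command(
  increments=[
    {"dx": 0, "dy": 0, "dz": 0.1, "wx": 0, "wy": 0, "wz": 0, "grip": 1.8},
    {"dx": 0, "dy": 0, "dz": 0.1, "wx": 0, "wy": 0, "wz": 0, "grip": 3},
    {"dx": 0, "dy": 0, "dz": 0.1, "wx": 0, "wy": 0, "wz": 0, "grip": 3.5},
    {"dx": 0, "dy": 0, "dz": -2, "wx": 0, "wy": 0, "wz": 0, "grip": 3.5},
    {"dx": 0, "dy": 0, "dz": -6, "wx": 0, "wy": 0, "wz": 0, "grip": 3.5},
    {"dx": 0, "dy": 0, "dz": -11, "wx": 0, "wy": 0, "wz": 0, "grip": 3.5},
    {"dx": 3, "dy": 0, "dz": -16, "wx": 0, "wy": 0, "wz": 0, "grip": 3.5},
    {"dx": 8, "dy": 0, "dz": -20, "wx": 0, "wy": 0, "wz": 0, "grip": 3.5},
    {"dx": 13, "dy": 0, "dz": -22, "wx": 0, "wy": 0, "wz": 0, "grip": 3.5},
    {"dx": 17, "dy": 0, "dz": -22, "wx": 0, "wy": 0, "wz": 0, "grip": 3.5},
  ],
)

```text
clock: 23.85
eef_pos: [0.3558, 0.0191, 0.2342]
tool_rot: [0.082, 0.997, 0.0, 0.003]
ft_force: [-1.0, 0.5, 0.8]
grip_width: 0.0349
grasp_force: 0.0
```

Request:
arm_command(
  increments=[
    {"dx": 0, "dy": 0, "dz": 0, "wx": 0, "wy": 0, "wz": 0, "grip": 3.5},
    {"dx": 0, "dy": 0, "dz": 0, "wx": 0, "wy": 0, "wz": 0, "grip": 3.5},
    {"dx": 0, "dy": 0, "dz": 0, "wx": 0, "wy": 0, "wz": 0, "grip": 3.5},
  ],
)

```text
clock: 24.15
eef_pos: [0.3563, 0.0188, 0.2318]
tool_rot: [0.082, 0.997, 0.0, 0.0]
ft_force: [0.1, 0.6, -0.0]
grip_width: 0.0351
grasp_force: 0.0
```

```bash
python3 - <<'E'
from h import *
p,d=viewer.camera("top"); p=p.astype(int)
def B(P): q=P-O; return (np.array([q@BX,q@BY,P[2]])*1e3).round()
# red handle pixels inside the well area
m=(p[...,0]>120)&(p[...,0]-p[...,1]>80)&(p[...,0]-p[...,2]>60)
v,u=np.nonzero(m); P=np.array([B(atd("top",a,b,d[b,a])) for a,b in zip(u,v)])
k=(P[:,0]>-115)&(P[:,0]<12)&(abs(P[:,1])<95)&(P[:,2]<60); print(k.sum(),P[k].min(0),P[k].max(0),P[k].mean(0))
# till front wall, lid top, things
for n,(u0,v0) in dict(lidtop=(160,210),jar=(196,273),tin=(350,272)).items():
    print(n,atd("top",u0,v0,d[v0,u0]).round(3))
t0=np.load("top0.npz")["p"].astype(int)
for n,(a,b,c,e) in dict(jar=(180,215,258,295),tin=(335,367,256,290),knife=(370,402,184,242)).items(): print(n,abs(p[c:e,a:b]-t0[c:e,a:b]).mean().round(1))
E
```

```text
67 [-58.   1.   7.] [-44.  73.  29.] [-51.13432836  30.26865672  21.23880597]
lidtop [ 0.526  0.363 -0.002]
jar [0.334 0.226 0.102]
tin [ 0.335 -0.236  0.073]
jar 5.2
tin 2.8
knife 2.8
```

```bash
python3 -c "
from workcell import job
print(job.job_done())"
```

```text
the job is handed in; nothing more can be done
None
```

The screwdriver lies flat on the floor of the front well, with both buttons clear, the lid on its stop and the till fully back. The job was handed in at about 24 s; the judge gave no verdict, and the tin, jar and knife had not moved in the last top view.

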